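# Put the hardener bottle away in a lockbox whose catch may be locked

### The arm

A 6-joint arm with a two-finger parallel gripper is mounted at the origin on the work surface. World frame = base frame: x ahead of the robot, y to its left, z up, the work surface at z = 0. Lengths are in m, angles in degrees, forces in N, time in s.
With the tool pointing down it reaches from about 0.4 to 0.825 m from the base axis. Payload 7 kg.
Tool frame: the origin (TCP) lies at the very end of the fingers, on their centre line; the grasp point (between the pads) lies hold_point_z behind it (hold_point_z is the distance from the TCP to the grasp point, in m); z points along the fingers, y is the direction in which the jaws open and shut (so a half turn about z gives the same grasp; the last joint's range is limited). The gripper opens to 88 mm and grips with 3 to 60 N. Pads are 19 mm wide; open, the fingers measure 130 mm over their backs; the gripper's body (78 mm by 193 mm) begins 47 mm behind the grasp point.
Start: joints at [86.981, 20.546, 0.682, 0, -70.136, -16.507], TCP at [0.226, 0.636, 0.227] pointing down, gripper open.
Joint ranges: [-176.03, 176.03], [-82.01, 121.73], [-58.28, 71.71], [-173.87, 95.51], [-174.79, -0.11], [-173.66, 173.66]. Speed limits (degrees/s): [136.94, 136.94, 172.46, 180, 180, 180].

### API

Orientations are given as [roll, pitch, yaw] about the fixed x, y, z axes, in that order (R = Rz(yaw) Ry(pitch) Rx(roll)).
In Python, from plant import get_obs, snapshot, close_job, hold_point_z gives the robot as it stands. The module is installed in compiled form; this text tells all that it offers.
- The arm moves only by the tool jog_arm, never from a script. Its argument "commands" is a list of rows, each a list of 4 numbers: the shift along the world's x, y, z in mm, then the turn about the world's z in degrees. In form: [[x, y, z, turn], ...]. A call has exactly 10 rows; each row shifts and turns the commanded pose from where the row before left it; what a row does not reach is not made up. A row lasts 1/12 s, in which the tool goes at most 41.7 mm and 7.16 degrees, less where a joint would pass 70% of its speed; a pose out of reach is approached as far as the arm can. A call is refused whole if a number of a shift passes 41.7 or a number of a turn 7.16, either way. A call with a gripper value outside its range is refused whole. "fingers" is the finger opening in mm, from 0 to 87.6, set as the call begins (left out, the last holds). The fingers move at their own pace and stop on an object; the grip force is fixed at half the most. Time passes only in rows, so rows that do not move let the fingers close, or fill a call up. It gives the time, the measured TCP pose, the force and the opening at its end, in the units of the state.
- get_obs(): the state, without advancing time (a new reading comes with each control period).
- snapshot(name): name is "side" or "top" or "wrist"; returns a dict with "image" (400x640x3 uint8, red, green, blue), "fov_y" (degrees; the focal length in pixels is half the picture's height over the tangent of half this angle, whatever the lens; pixels are square), "cx", "cy" (the principal point, pixels), "dist_coeffs" ([k1, k2, p1, p2, k3] as OpenCV has them; the pictures are not rectified), "rvec" (rotation vector, rad) and "tvec" (3), from world to camera coordinates, as OpenCV has them; the wrist camera has in their place "mount" (4x4, takes a point from camera to tool coordinates, whose origin is the TCP and whose axes are the flange's). Camera axes: x right, y down, z forward; pixel columns grow to the right and rows downward; lengths in m; the calibration is good to about 2 mm. A picture is of the moment at which its call begins: read the wrist's pose just before it. There is no depth.
- close_job(): hands the job in, once; it reports no verdict.
The state is a dict: "clock": time; "joint_pos": joint angles; "qvel": joint speeds; "tau": joint torques, N m; "tool_pos": TCP position; "orientation": TCP orientation; "force": force on the tool from outside, world axes, zero at the start; "moment": the same for the moment, N m; "opening": finger opening in m.
Only numpy, scipy, OpenCV 4.12 (cv2) and the standard library are available. Lean on these libraries where they do the work, as an engineer would, in place of code of your own. Each camera call takes 0.05 s, during which the arm holds its last target.

### The job

Put the blue hardener bottle from the rack away in the lockbox: get the sliding lid well open (it may or may not be locked, and only trying it tells; the red catch frees it), set the bottle gently down upright in a free spot of the bay, then slide the lid fully shut again. Leave the other bottles in the rack and in the box standing where they are.

Things in the scene. Friction and masses are not known exactly. Their poses are not given: they have to be found in the camera images.
- lockbox: Grey steel lockbox fixed to the table, 192 mm in its own x, 456 mm in its own y (from y = -290 to +166 mm). Origin at table height under the centre of its bay. In the middle the bay; on the -y side (y below -91 mm) a closed compartment, top 112 mm high, over which the lid slides as it opens; on the +y side the catch housing.
- hood_top (a point): Middle of the top of the dark steel hood that hides the bolt, 70 mm in lockbox x by 18 mm in y, top 130 mm above the table, at lockbox x = 0, y = 100 mm. It stands on the catch housing (lockbox y 91 to 166 mm), whose flat top is 95 mm above the table.
- bay_floor (a point): Centre of the bay's floor, 20 mm above the table; axes parallel to the lockbox's. The bay is a well open at the top (but for the lid), inside 180 mm in x by 170 mm in y, walls 6 mm thick, rim 112 mm above the table.
- lid (a joint): Clear plastic sliding lid over the bay, 192 x 180 mm, 6 mm thick, top 120 mm above the table: 0 m is shut, it slides along the lockbox's -y to 0.18 m fully open. It stays where it is left; friction about 1.5 N plus light damping. When locked it gives only about 3 mm and then stops dead.
- lid_handle (a point): Middle of the top face of the lid's orange handle, an upright bar 60 mm long (lockbox x), 16 mm thick (lockbox y, the way the lid slides) and 34 mm high above the lid; moves with the lid. At the middle of the lid.
- catch (a joint): Red sliding catch: 0 to 0.04 m along the lockbox's +x; friction about 1.2 N, stays put, starts anywhere. In one half of its travel the lid is locked, in the other free; WHICH half locks differs from start to start and is hidden: only trying the lid tells. If locked, slide it to the end farther from where it stands. With the lid open leave it: in the locking half it stops the lid from shutting.
- catch_tab (a point): Middle of the top face of the catch's red tab, 14 mm in the lockbox's x (the way it slides) by 30 mm in y by 28 mm high, standing on the catch housing, 96 to 124 mm above the table, at lockbox y = 142 mm; moves with the catch (lockbox x = joint value - 20 mm). Flat, clear housing top on both x sides.
- hardener: The bottle to put away: blue, white cap and a white label band. Diameter 36 mm up to 58 mm high, then a shoulder to a cap 27 mm in diameter from 64 to 85 mm high. Origin at the centre of its underside, z up. About 120 g. Rigid.
- rack: Plywood bottle rack fixed to the table, 156 (x) by 136 mm (y), floor 12 mm, edges 24 mm above the table; origin at table height under its centre. Two rows along its x at y = -34 and 34 mm, bottles at x = -42, 0, 42 mm (6 mm apart), 32 mm between rows with a fence 12 mm wide, 24 mm high. The place x = 42, y = 34 mm is empty. Fingers fit only on the y sides of a bottle.
- glue_yellow: One yellow bottle with a black cap, same shape and size as the hardener bottle, standing in the rack; to be left alone.
- glue_white: One white bottle with a red cap, same shape and size as the hardener bottle, standing in the rack; to be left alone.
- glue_green: One green bottle with a black cap, same shape and size as the hardener bottle, standing in the rack; to be left alone.
- glue_grey: One grey bottle with a yellow cap, same shape and size as the hardener bottle, standing in the rack; to be left alone.
- stored_amber: One orange bottle with a black cap, same shape and size as the hardener bottle, already standing in the lockbox's bay; to be left alone.
- stored_black: One black bottle with a red cap, same shape and size as the hardener bottle, already standing in the lockbox's bay; to be left alone.

How it is judged:
By the outcome, as a careful person would: the job done as asked, in the order asked, and still so for the second after the job is handed in, with the robot touching nothing.
It also fails if it takes over 72 s, if anything falls off the work surface, if the arm or the gripper's body presses on something with over 40 N, if the wrist force passes 120 N, or if a joint passes its speed limit or range.

## Working session

There is one attempt and no reset: what is moved stays moved. The work goes in short steps, Python scripts to look and compute and a tool call to move; the robot and the scene stay as the last step left them, time stands still between calls to the robot, and variables do not carry over. Pictures are saved under pics/ and viewed, and the job is handed in when it is done.

Besides the shell and the picture viewer there is one more tool, called after "Emit:" as name([rows], argument=value, ...), one row to a line, values as JSON. jog_arm: Moves the arm, as the interface text tells. Its arguments: {"type":"object","properties":{"commands":{"type":"array","items":{"type":"array","items":{"type":"number"}}},"fingers":{"type":"number"}},"required":["commands"]}

```bash
mkdir -p pics
cat > h.py <<'E'
import numpy as np, cv2, pickle
from plant import get_obs, snapshot, close_job, hold_point_z
from scipy.spatial.transform import Rotation as Ro
def snap(name,fn):
    o=get_obs(); s=snapshot(name); s['obs']=o
    cv2.imwrite(f'pics/{fn}.png',s['image'][:,:,::-1]); pickle.dump(s,open(f'pics/{fn}.pkl','wb')); return s
def load(fn): return pickle.load(open(f'pics/{fn}.pkl','rb'))
def cam(s):
    f=200/np.tan(np.radians(s['fov_y'])/2); K=np.array([[f,0,s['cx']],[0,f,s['cy']],[0,0,1]])
    if 'mount' in s:
        o=s['obs'];T=np.eye(4);T[:3,:3]=Ro.from_euler('xyz',o['orientation'],degrees=True).as_matrix();T[:3,3]=o['tool_pos']
        W=T@np.array(s['mount']);R=W[:3,:3].T;t=-R@W[:3,3]
    else:
        R=cv2.Rodrigues(np.array(s['rvec'],float))[0];t=np.array(s['tvec'],float).ravel()
    return K,np.array(s['dist_coeffs'],float),R,t
def ray(s,uv):
    K,d,R,t=cam(s);p=cv2.undistortPoints(np.array(uv,float).reshape(-1,1,2),K,d).reshape(-1,2)
    return -R.T@t,np.c_[p,np.ones(len(p))]@R
def onz(s,uv,z):
    c,d=ray(s,uv);return c+d*((z-c[2])/d[:,2:])
def proj(s,P):
    K,d,R,t=cam(s);return cv2.projectPoints(np.array(P,float).reshape(-1,1,3),cv2.Rodrigues(R)[0],t,K,d)[0].reshape(-1,2)
E
python3 - <<'E'
from h import *
o=get_obs();print(o,hold_point_z)
for n in ['side','top','wrist']:
    s=snap(n,n+'0');print(n,s['fov_y'],s['cx'],s['cy'],s['dist_coeffs'],s.get('mount'))
    if n!='wrist': K,d,R,t=cam(s);print(-R.T@t)
E
```

```text
{'clock': 0.0, 'joint_pos': array([ 8.69779188e+01,  2.05913053e+01,  6.33515694e-01, -1.97689639e-02,
       -7.01368693e+01, -1.65053035e+01]), 'qvel': array([ 0.10447345, -0.01724726, -0.09307351, -0.00906645, -0.03679764,
       -0.01787806]), 'tau': array([ 1.12979040e-03, -5.82721853e+01,  2.93051022e+01,  6.99689895e+00,
        6.87344917e-03, -1.71944484e-04]), 'tool_pos': array([0.22550495, 0.63568878, 0.22562331]), 'orientation': array([ 1.79903962e+02, -9.07723177e-03, -1.95341095e+01]), 'force': array([-0.75502994,  0.75861547,  0.56031371]), 'moment': array([-0.02054933, -0.02795743, -0.01928016]), 'opening': 0.08781955377044254} 0.0188
side 48.81647977616262 320.6031721547831 196.50829229046187 [0.01541997 0.         0.         0.         0.        ] None
[-0.04458016 -0.5109121   0.6060979 ]
top 57.044970815243545 314.4791696200913 197.79055727746353 [-0.03059434  0.          0.          0.          0.        ] None
[0.41219053 0.14200965 0.78590069]
wrist 66.05464690050437 320.1505528204487 194.94222014972027 [-0.02827168  0.          0.          0.          0.        ] [[ 9.95699907e-05 -9.69162960e-01 -2.46420669e-01  6.59850410e-02]
 [ 9.99999175e-01  4.12032993e-04 -1.21644507e-03  9.88339389e-04]
 [ 1.28046695e-03 -2.46420345e-01  9.69162202e-01 -1.57059987e-01]
 [ 0.00000000e+00  0.00000000e+00  0.00000000e+00  1.00000000e+00]]
```

View pics/top0.png

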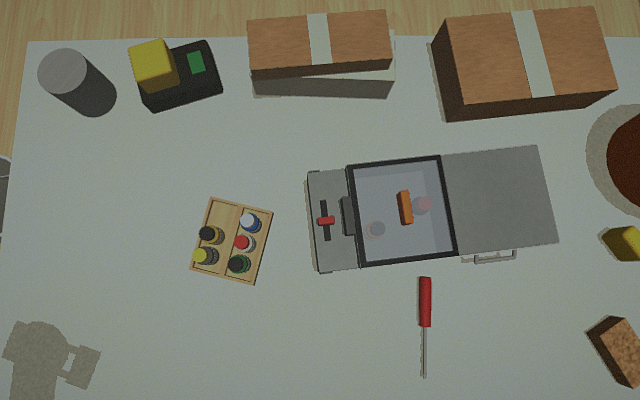

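View pics/side0.png

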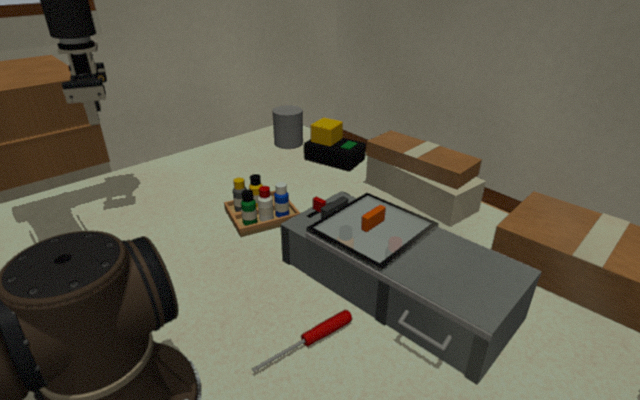

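View pics/wrist0.png

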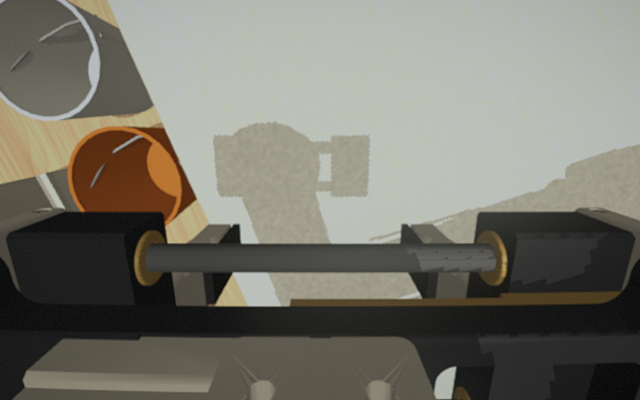

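The top view has image left = world +y and image up = world +x. The lockbox handle is near (405,207), the red tab (326,221), the hood (347,215), and the blue bottle with its white cap (250,222). Next I'll measure these.

Run:
```python
from h import *
s=load('top0');im=s['image'];hsv=cv2.cvtColor(im,cv2.COLOR_RGB2HSV)
def blobs(lo,hi,roi,mn=15):
    m=cv2.inRange(hsv,lo,hi);k=np.zeros_like(m);x0,y0,x1,y1=roi;k[y0:y1,x0:x1]=m[y0:y1,x0:x1]
    n,l,st,c=cv2.connectedComponentsWithStats(k)
    return [(st[i].tolist(),c[i].round(1).tolist()) for i in range(1,n) if st[i][4]>=mn]
print('orange',blobs((5,150,120),(18,255,255),(340,150,460,270)))
print('red tab',blobs((0,170,80),(4,255,255),(310,180,345,260)),blobs((174,150,80),(180,255,255),(310,180,345,260)))
print('redcap',blobs((0,150,80),(5,255,255),(190,190,275,290)),)
print('white',blobs((0,0,150),(180,70,255),(235,205,265,240)))
print('blue',blobs((100,120,50),(130,255,255),(190,190,275,290)))
print('yellow',blobs((22,150,120),(34,255,255),(190,190,275,290)))
x0,y0,x1,y1=180,130,580,290
cv2.imwrite('pics/c1.png',cv2.resize(im[185:295,180:280,::-1],None,fx=5,fy=5,interpolation=cv2.INTER_CUBIC))
cv2.imwrite('pics/c2.png',cv2.resize(im[140:280,300:470,::-1],None,fx=4,fy=4,interpolation=cv2.INTER_CUBIC))
```

```text
orange [([401, 190, 12, 33, 253], [406.5, 206.5])]
red tab [([318, 217, 8, 5, 15], [321.3, 218.5])] []
redcap [([234, 236, 14, 13, 149], [240.6, 241.8])]
white [([251, 205, 14, 4, 31], [258.9, 206.0]), ([240, 214, 14, 13, 139], [246.6, 219.7])]
blue [([241, 214, 17, 17, 68], [252.0, 224.5])]
yellow [([206, 226, 12, 17, 49], [213.7, 235.8]), ([193, 248, 13, 14, 122], [199.0, 254.8])]
```

View pics/c1.png

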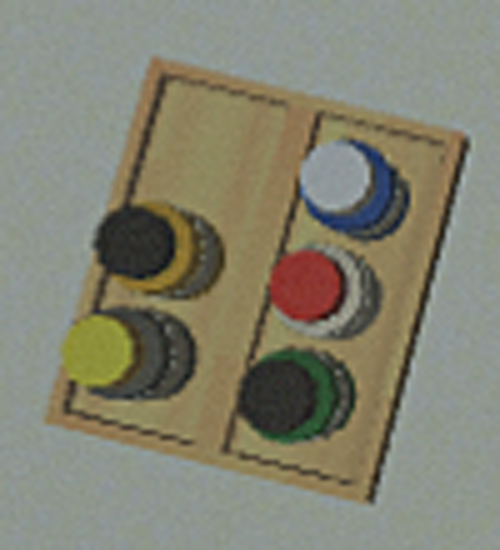

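View pics/c2.png

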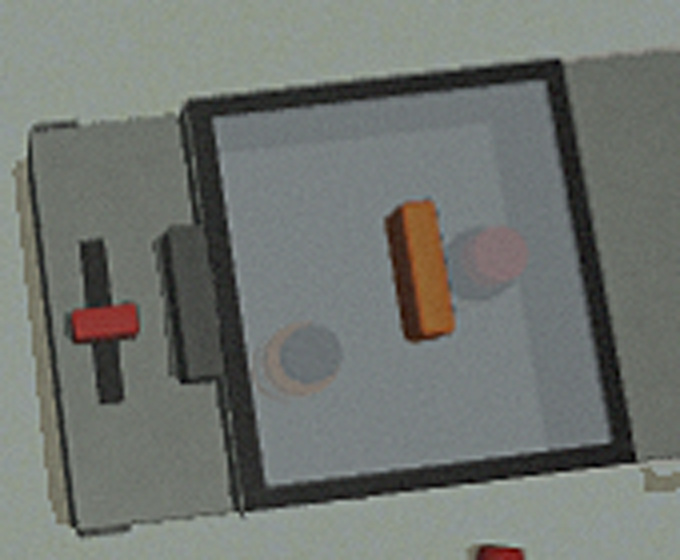

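Run:
```python
from h import *
s=load('top0');np.set_printoptions(suppress=True,precision=4)
C=lambda p:np.array(p,float)/4+[300-.375,140-.375]
D=lambda p:np.array(p,float)/5+[180-.4,185-.4]
L=onz(s,C([(185,103),(562,62),(634,461),(245,510)]),.12)[:,:2]
print(L,[np.linalg.norm(L[i]-L[i-1]) for i in range(4)],'ctr',L.mean(0))
mod=np.array([(96,90),(96,-90),(-96,-90),(-96,90)])/1000
def fit(mod,P):
    a=mod-mod.mean(0);b=P-P.mean(0);th=np.arctan2((a[:,0]*b[:,1]-a[:,1]*b[:,0]).sum(),(a*b).sum());R=np.array([[np.cos(th),-np.sin(th)],[np.sin(th),np.cos(th)]]);t=P.mean(0)-R@mod.mean(0)
    return th,R,t,np.linalg.norm((R@mod.T).T+t-P,axis=1)
th,R,t,e=fit(mod,L);print('lid yaw',np.degrees(th),t,e)
loc=lambda P:(np.atleast_2d(P)[:,:2]-t)@R
H=onz(s,C([(402,203),(437,200),(455,332),(415,340)]),.154);print('handle',H.mean(0),loc(H)*1000)
T=onz(s,C([(72,313),(136,305),(139,328),(75,338)]),.124);print('tab',T.mean(0),loc(T.mean(0))*1000)
HD=onz(s,C([(168,228),(205,224)]),.13);print('hood',loc(HD)*1000)
B=onz(s,C([(312,355),(497,252)]),.105);print('stored',B, loc(B)*1000)
print('box corners',loc(onz(s,C([(32,128),(80,530)]),.095))*1000)
Rk=onz(s,D([(155,58),(468,137),(372,500),(45,420)]),.024)[:,:2]
m2=np.array([(78,68),(78,-68),(-78,-68),(-78,68)])/1000
a,R2,t2,e=fit(m2,Rk);print('rack',np.degrees(a),t2,e,'hard pred',R2@[.042,-.034]+t2)
caps=onz(s,D([(334,177),(306,285),(277,398),(136,242),(98,352)]),.097)
print(caps,(caps[:,:2]-t2)@R2*1000)
```

```text
[[ 0.5917  0.0656]
 [ 0.6091 -0.1147]
 [ 0.4213 -0.1325]
 [ 0.4038  0.0455]] [np.float64(0.18890282393001487), np.float64(0.18114467058455894), np.float64(0.18864215281034138), np.float64(0.1788839592754805)] ctr [ 0.5065 -0.034 ]
lid yaw 5.657459100688418 [ 0.5065 -0.034 ] [0.0016 0.0019 0.0016 0.0018]
handle [ 0.5063 -0.034   0.154 ] [[ 29.8795   6.3757]
 [ 29.4111  -9.3141]
 [-29.2561  -7.5109]
 [-30.6121  10.461 ]]
tab [0.4894 0.1058 0.124 ] [[ -3.1941 140.8289]]
hood [[ 34.8759 107.7247]
 [ 34.7473  90.7477]]
stored [[ 0.4738  0.009   0.105 ]
 [ 0.5207 -0.0815  0.105 ]] [[-28.2305  46.0771]
 [  9.5271 -48.6742]]
box corners [[ 97.1312 162.4501]
 [-94.7236 162.7554]]
rack -15.00427279182998 [0.4636 0.2956] [0.0011 0.0018 0.0021 0.0011] hard pred [0.4954 0.2519]
[[0.4951 0.2538 0.097 ]
 [0.455  0.2638 0.097 ]
 [0.4138 0.274  0.097 ]
 [0.4721 0.3273 0.097 ]
 [0.4317 0.3402 0.097 ]] [[ 41.2193 -32.1973]
 [ -0.1641 -32.9479]
 [-42.5904 -33.7963]
 [ -0.0459  32.8344]
 [-42.3684  34.849 ]]
```

Emit:
jog_arm([
  [14, -33.5, 0, 1.26],
  [14, -33.5, 0, 1.26],
  [14, -33.5, 0, 1.26],
  [14, -33.5, 0, 1.26],
  [14, -33.5, 0, 1.26],
  [14, -33.5, 0, 1.26],
  [14, -33.5, 0, 1.26],
  [14, -33.5, 0, 1.26],
  [14, -33.5, 0, 1.26],
  [14, -33.5, 0, 1.26],
], fingers=30)

```text
clock: 0.98
tool_pos: [0.3658, 0.2993, 0.2266]
orientation: [-180.0, 0.0, -6.8]
force: [0.8, 0.0, 0.6]
opening: 0.0313
```

Emit:
jog_arm([
  [14, -33.5, 0, 1.26],
  [14, -33.5, 0, 1.26],
  [14, -33.5, 0, 1.26],
  [14, -33.5, 0, 1.26],
  [14, -33.5, 0, 1.26],
  [14, -33.5, 0, 1.26],
  [14, -33.5, 0, 1.26],
  [14, -33.5, 0, 1.26],
  [14, -33.5, 0, 1.26],
  [14, -33.5, 0, 1.26],
])

```text
clock: 1.82
tool_pos: [0.5059, -0.0357, 0.2266]
orientation: [-180.0, -0.0, 5.7]
force: [1.1, 0.2, 0.4]
opening: 0.0299
```

Run:
```python
from h import *
s=snap('wrist','w1');o=s['obs'];print(o['tool_pos'],o['orientation'])
```

```text
[ 0.50585258 -0.03569115  0.22663848] [-1.79989450e+02 -1.62857013e-02  5.73916098e+00]
```

View pics/w1.png

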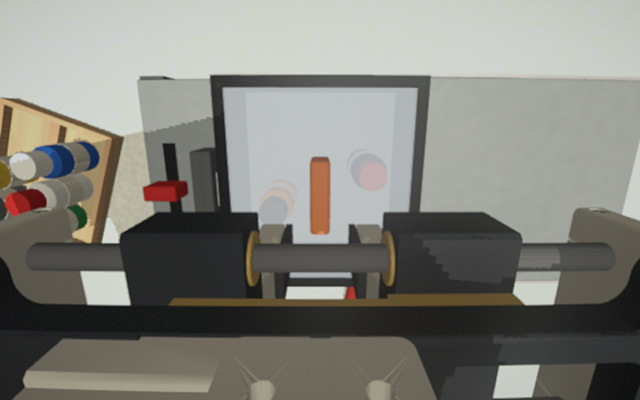

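The wrist view shows the orange handle (u≈320) centred between the fingers and square to them. I'll descend around it.

Emit:
jog_arm([
  [0, 1.5, -20, 0],
  [0, 0, -20, 0],
  [0, 0, -20, 0],
  [0, 0, -15, 0],
  [0, 0, -12, 0],
  [0, 0, -10, 0],
  [0, 0, -3, 0],
  [0, 0, 0, 0],
  [0, 0, 0, 0],
  [0, 0, 0, 0],
])

```text
clock: 2.7
tool_pos: [0.5062, -0.0322, 0.1274]
orientation: [-180.0, -0.1, 5.7]
force: [0.4, 0.3, -0.6]
opening: 0.0299
```

Emit:
jog_arm([
  [0.2, -2, 0, 0],
  [0.2, -2, 0, 0],
  [0.2, -2, 0, 0],
  [0.2, -2, 0, 0],
  [0.2, -2, 0, 0],
  [0.2, -2, 0, 0],
  [0.2, -2, 0, 0],
  [0, 0, 0, 0],
  [0, 0, 0, 0],
  [0, 0, 0, 0],
])

```text
clock: 3.53
tool_pos: [0.507, -0.0453, 0.1266]
orientation: [-179.9, -0.0, 5.7]
force: [-2.6, 7.7, 3.7]
opening: 0.0298
```

Emit:
jog_arm([
  [0.1, -1, 0, 0],
  [0.1, -1, 0, 0],
  [0.1, -1, 0, 0],
  [0.1, -1, 0, 0],
  [0, 0, 0, 0],
  [0, 0, 0, 0],
  [0, 0, 0, 0],
  [0, 0, 0, 0],
  [0, 0, 0, 0],
  [0, 0, 0, 0],
])

```text
clock: 4.37
tool_pos: [0.5072, -0.0466, 0.1266]
orientation: [-179.7, -0.1, 5.7]
force: [-8.1, 24.8, 7.2]
opening: 0.0301
```

The lid is locked: it gave about 4 mm and then stopped at 25 N. I'll go to the catch, which stands at about 17 mm, and push it to its +x end.

Emit:
jog_arm([
  [0, 10, 0, 0],
  [0, 0, 15, 0],
  [0, 0, 25, 0],
  [0, 0, 20, 0],
  [-8.6, 29, 0, 0],
  [-8.6, 29, 0, 0],
  [-8.6, 29, 0, 0],
  [-8.6, 29, 0, 0],
  [-8.2, 29, 0, 0],
  [0, 0, 0, 0],
])

```text
clock: 5.2
tool_pos: [0.4643, 0.1079, 0.1869]
orientation: [-180.0, -0.1, 5.8]
force: [0.7, 0.8, -0.1]
opening: 0.0299
```

Emit:
jog_arm([
  [0, 0, 0, 0],
  [0, 0, 0, 0],
  [0, 0, 0, 0],
  [0, 0, 0, 0],
  [0, 0, 0, 0],
  [0, 0, 0, 0],
  [0, 0, 0, 0],
  [0, 0, 0, 0],
  [0, 0, 0, 0],
  [0, 0, 0, 0],
], fingers=0)

```text
clock: 6.03
tool_pos: [0.4648, 0.1046, 0.1866]
orientation: [-180.0, 0.0, 5.7]
force: [-0.7, -0.9, 0.3]
opening: 0.0003
```

Run:
```python
from h import *
s=snap('wrist','w2');o=s['obs'];print(o['tool_pos'],o['orientation'],o['opening'])
snap('top','t2')
```

```text
[0.46482143 0.10459187 0.18655501] [-1.79999424e+02  9.63119279e-04  5.66789777e+00] 0.0002930765377533606
```

View pics/w2.png

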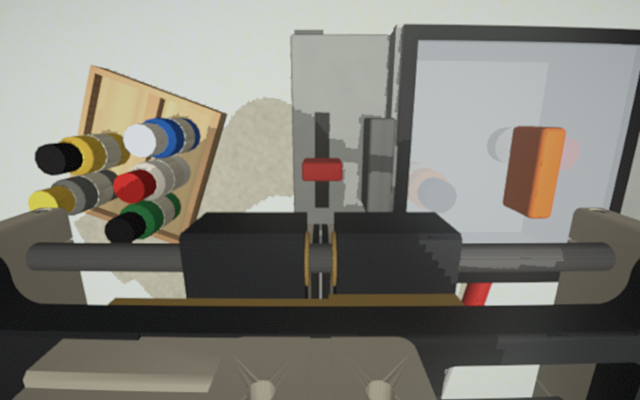

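The red tab (322,169) is straight ahead of the closed fingers. I'll descend and push it toward +x.

Emit:
jog_arm([
  [0, 0, -20, 0],
  [0, 0, -20, 0],
  [0, 0, -20, 0],
  [0, 0, -13, 0],
  [0, 0, -9, 0],
  [0, 0, 0, 0],
  [4, 0.4, 0, 0],
  [4, 0.4, 0, 0],
  [4, 0.4, 0, 0],
  [4, 0.4, 0, 0],
])

```text
clock: 6.97
tool_pos: [0.4816, 0.1066, 0.1053]
orientation: [-180.0, -0.1, 5.7]
force: [-0.8, 0.3, 1.3]
opening: 0.0005
```

Emit:
jog_arm([
  [3, 0.3, 0, 0],
  [3, 0.3, 0, 0],
  [3, 0.3, 0, 0],
  [3, 0.3, 0, 0],
  [2, 0.2, 0, 0],
  [0, 0, 0, 0],
  [0, 0, 0, 0],
  [0, 0, 0, 0],
  [0, 0, 0, 0],
  [0, 0, 0, 0],
])

```text
clock: 7.8
tool_pos: [0.4948, 0.1077, 0.1046]
orientation: [-180.0, -0.0, 5.7]
force: [-0.1, 1.2, -0.1]
opening: 0.0003
```

Emit:
jog_arm([
  [1.5, 0.1, 0, 0],
  [1.5, 0.1, 0, 0],
  [1.5, 0.1, 0, 0],
  [1.5, 0.2, 0, 0],
  [0, 0, 0, 0],
  [0, 0, 0, 0],
  [0, 0, 0, 0],
  [0, 0, 0, 0],
  [0, 0, 0, 0],
  [0, 0, 0, 0],
])

```text
clock: 8.63
tool_pos: [0.4976, 0.1073, 0.1038]
orientation: [179.9, 0.3, 5.6]
force: [-13.8, 3.2, 7.2]
opening: 0.0007
```

Run:
```python
from h import *
s=snap('wrist','w3');o=s['obs'];print(o['tool_pos'],o['force'])
```

```text
[0.49758134 0.10725129 0.10380418] [-13.75073876   3.21143373   7.18627464]
```

View pics/w3.png

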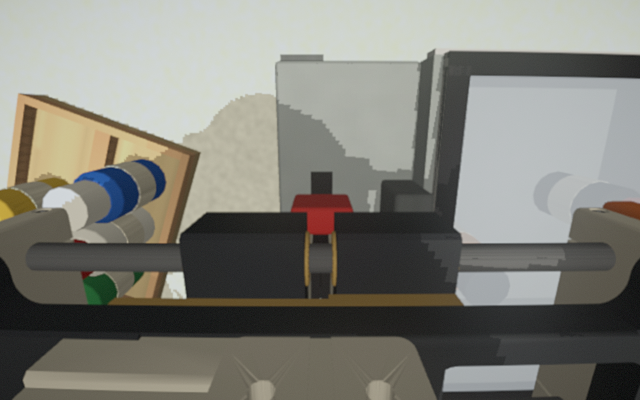

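The catch is at its +x end, with a 14 N stop and the tab at local x≈+21. Back to the handle.

Emit:
jog_arm([
  [-8, 0, 0, 0],
  [0, 0, 20, 0],
  [0, 0, 30, 0],
  [0, 0, 30, 0],
  [2.8, -29, 0, 0],
  [2.8, -29, 0, 0],
  [2.8, -29, 0, 0],
  [2.8, -29, 0, 0],
  [2.8, -28, 0, 0],
  [0, 0, 0, 0],
])

```text
clock: 9.52
tool_pos: [0.5068, -0.0392, 0.1846]
orientation: [180.0, -0.0, 5.5]
force: [0.6, 0.2, 0.7]
opening: 0.0006
```

Emit:
jog_arm([
  [0, 0, 0, 0],
  [0, 0, 0, 0],
  [0, 0, 0, 0],
  [0, 0, 0, 0],
  [0, 0, 0, 0],
  [0, 0, 0, 0],
  [0, 0, 0, 0],
  [0, 0, 0, 0],
  [0, 0, 0, 0],
  [0, 0, 0, 0],
], fingers=32)

```text
clock: 10.35
tool_pos: [0.5068, -0.0358, 0.1846]
orientation: [180.0, 0.0, 5.7]
force: [-0.1, -0.1, 0.6]
opening: 0.0321
```

Run:
```python
from h import *
s=snap('wrist','w4');o=s['obs'];print(o['tool_pos'],o['orientation'],o['opening'])
im=s['image'];hsv=cv2.cvtColor(im,cv2.COLOR_RGB2HSV);m=cv2.inRange(hsv,(5,150,120),(18,255,255))
n,l,st,c=cv2.connectedComponentsWithStats(m);print([x.tolist() for x in st[1:] if x[4]>200])
```

```text
[ 0.50681009 -0.03578558  0.1845554 ] [1.79999259e+02 3.54138605e-03 5.67838723e+00] 0.03212357123472423
[[313, 174, 21, 69, 1309]]
```

View pics/w4.png

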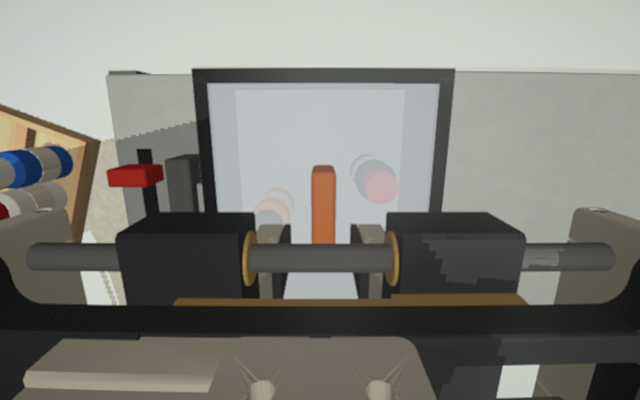

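The handle (u 313–334) is between the fingers, and the tab now sits forward in its slot at (135,176). I'll descend and try the lid again.

Emit:
jog_arm([
  [0, -1, -20, 0],
  [0, 0, -18, 0],
  [0, 0, -12, 0],
  [0, 0, -8, 0],
  [0, 0, 0, 0],
  [0.3, -3, 0, 0],
  [0.3, -3, 0, 0],
  [0.3, -3, 0, 0],
  [0.4, -4, 0, 0],
  [0.4, -4, 0, 0],
])

```text
clock: 11.23
tool_pos: [0.5091, -0.054, 0.1273]
orientation: [-180.0, -0.1, 5.7]
force: [0.7, 2.2, 1.2]
opening: 0.0324
```

Emit:
jog_arm([
  [0.4, -4, 0, 0],
  [0, 0, 0, 0],
  [0, 0, 0, 0],
  [0, 0, 0, 0],
  [0, 0, 0, 0],
  [0, 0, 0, 0],
  [0, 0, 0, 0],
  [0, 0, 0, 0],
  [0, 0, 0, 0],
  [0, 0, 0, 0],
])

```text
clock: 12.07
tool_pos: [0.5089, -0.0578, 0.1266]
orientation: [180.0, 0.0, 5.7]
force: [-0.5, -0.2, 0.7]
opening: 0.0319
```

Unlocked. Now I'll slide it open.

Emit:
jog_arm([
  [1, -10, 0, 0],
  [1.8, -18, 0, 0],
  [1.8, -18, 0, 0],
  [1.8, -18, 0, 0],
  [1.8, -18, 0, 0],
  [1.8, -18, 0, 0],
  [1.8, -18, 0, 0],
  [1.5, -16, 0, 0],
  [1.2, -12, 0, 0],
  [0.8, -8, 0, 0],
])

```text
clock: 12.9
tool_pos: [0.5243, -0.2131, 0.1265]
orientation: [-180.0, -0.0, 5.6]
force: [-0.1, 2.7, 0.9]
opening: 0.0318
```

Emit:
jog_arm([
  [0.4, -4, 0, 0],
  [0.3, -3, 0, 0],
  [0.2, -2, 0, 0],
  [0, 0, 0, 0],
  [0, 0, 0, 0],
  [0, 0, 0, 0],
  [0, 0, 0, 0],
  [0, 0, 0, 0],
  [0, 0, 0, 0],
  [0, 0, 0, 0],
])

```text
clock: 13.73
tool_pos: [0.5251, -0.2208, 0.1266]
orientation: [180.0, -0.0, 5.7]
force: [1.3, -0.9, -0.3]
opening: 0.0318
```

Emit:
jog_arm([
  [0, 7, 0, 0],
  [0, 0, 20, 0],
  [0, 0, 25, 0],
  [0, 0, 25, 0],
  [-2, 30, 0, -2],
  [-2, 36, 0, -2],
  [-2, 36, 0, -2],
  [-2, 36, 0, -2],
  [-2, 36, 0, -2],
  [-2, 36, 0, -2],
])

```text
clock: 14.57
tool_pos: [0.5125, -0.0019, 0.1968]
orientation: [-180.0, -0.0, -6.4]
force: [1.3, 0.8, -0.2]
opening: 0.0319
```

Emit:
jog_arm([
  [-2, 36, 0, -1.5],
  [-2, 36, 0, -1.5],
  [-2, 36, 0, -1.5],
  [-2, 36, 0, -1.5],
  [-2, 36, 0, -1.5],
  [-2, 36, 0, -1.2],
  [-3, 30, 0, 0],
  [-3, 10, 0, 0],
  [0, 0, 0, 0],
  [0, 0, 0, 0],
], fingers=50)

```text
clock: 15.4
tool_pos: [0.4945, 0.2526, 0.1963]
orientation: [180.0, 0.0, -14.9]
force: [0.7, -0.7, 0.2]
opening: 0.0501
```

Run:
```python
from h import *
s=snap('top','t5');s=snap('wrist','w5');o=s['obs'];print(o['tool_pos'],o['orientation'],o['opening'])
```

```text
[0.49471904 0.25186399 0.1964313 ] [ 1.79975773e+02  1.52441646e-02 -1.49930650e+01] 0.0497094359903319
```

View pics/w5.png

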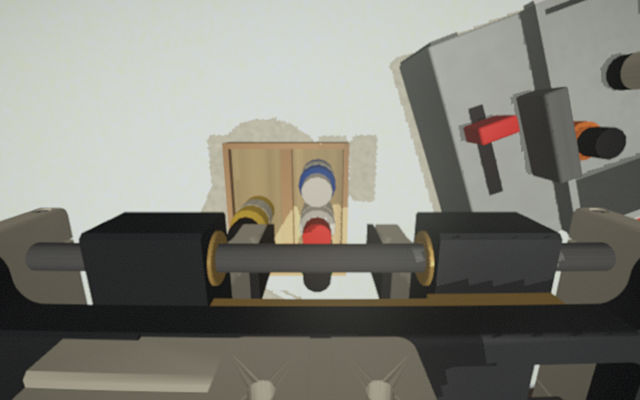

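View pics/t5.png

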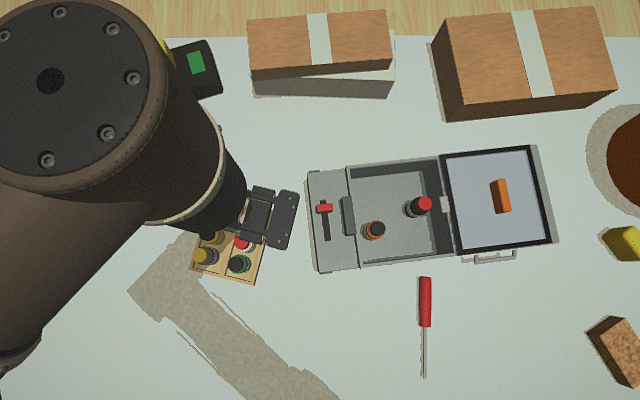

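The lid is open over the compartment, and both stored bottles stand clear in the bay (376,229) and (420,204). In the wrist view the blue bottle's white cap is at (317,189). I'll check its position with a ray.

Run:
```python
from h import *
s=load('wrist0') if 0 else load('w5');hsv=cv2.cvtColor(s['image'],cv2.COLOR_RGB2HSV)
m=cv2.inRange(hsv,(0,0,110),(180,60,255));k=np.zeros_like(m);k[165:215,296:338]=m[165:215,296:338]
cv2.imwrite('pics/c5.png',cv2.resize(s['image'][140:260,240:400,::-1],None,fx=5,fy=5))
n,l,st,c=cv2.connectedComponentsWithStats(k);i=1+np.argmax(st[1:,4]);print(st[i],c[i],onz(s,[c[i]],.097))
print(onz(s,[(318,237)],.097))
t=load('t5');print('handle',onz(t,[(505,195)],.154))
C=lambda p:np.array(p,float)
b=onz(t,[(376.5,228),(425,203.5)],.105)
R=np.array([[.9951,-.0986],[.0986,.9951]]);print('stored loc',(b[:,:2]-[.5065,-.034])@R)
```

```text
[ 298  165   38   50 1273] [316.85545954 192.96857816] [[0.49762431 0.25327936 0.097     ]]
[[0.45831719 0.262858   0.097     ]]
handle [[ 0.52395535 -0.21299353  0.154     ]]
stored loc [[-0.02733409  0.04803746]
 [ 0.00757114 -0.05054831]]
```

View pics/c5.png

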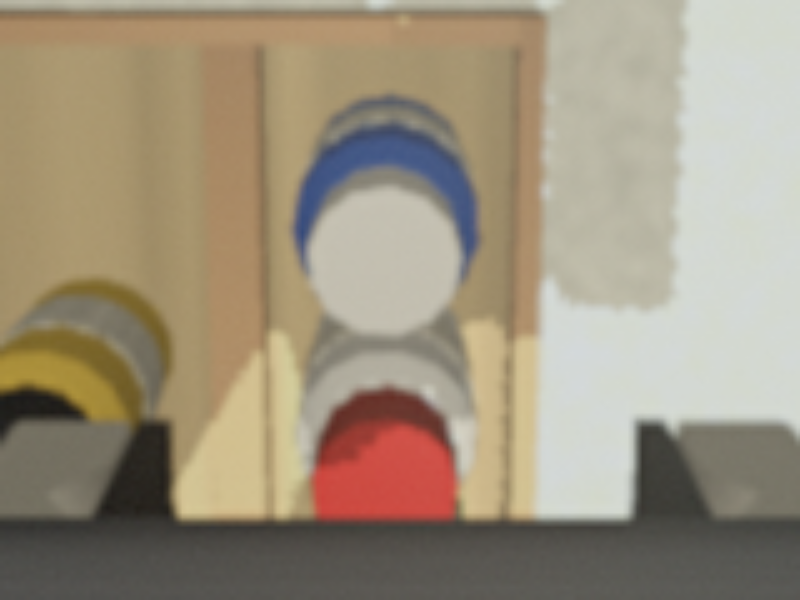

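Emit:
jog_arm([
  [1, 1, -25, 0],
  [0, 0, -30, 0],
  [0, 0, -30, 0],
  [0, 0, -25, 0],
  [0, 0, -15, 0],
  [0, 0, -12, 0],
  [0, 0, -8, 0],
  [0, 0, 0, 0],
  [0, 0, 0, 0],
  [0, 0, 0, 0],
])

```text
clock: 16.33
tool_pos: [0.4967, 0.2532, 0.0525]
orientation: [-179.9, -0.0, -15.0]
force: [-0.3, 0.2, 1.9]
opening: 0.05
```

Emit:
jog_arm([
  [0, 0, 0, 0],
  [0, 0, 0, 0],
  [0, 0, 0, 0],
  [0, 0, 0, 0],
  [0, 0, 0, 0],
  [0, 0, 0, 0],
  [0, 0, 0, 0],
  [0, 0, 0, 0],
  [0, 0, 0, 0],
  [0, 0, 0, 0],
], fingers=28)

```text
clock: 17.17
tool_pos: [0.4966, 0.2536, 0.0522]
orientation: [-180.0, -0.0, -15.0]
force: [-0.6, -0.2, 6.1]
opening: 0.0347
```

Emit:
jog_arm([
  [0, 0, 4, 0],
  [0, 0, 10, 0],
  [0, 0, 20, 0],
  [0, 0, 25, 0],
  [0, 0, 30, 0],
  [0, 0, 30, 0],
  [0, 0, 25, 0],
  [0, 0, 15, 0],
  [0, 0, 5, 0],
  [0, 0, 0, 0],
])

```text
clock: 18.0
tool_pos: [0.4964, 0.2534, 0.2171]
orientation: [-179.9, -0.1, -15.0]
force: [0.2, -1.0, -1.7]
opening: 0.0355
```

Run:
```python
from h import *
s=snap('wrist','w6');o=s['obs'];print(o['tool_pos'],o['joint_pos'],o['opening'],o['force']);snap('side','s6')
```

```text
[0.49635916 0.25344378 0.21707313] [ 4.71750312e+01  9.80299168e+00 -1.52733583e+01 -5.80648073e-03
 -6.47772109e+01  2.77981255e+01] 0.03554058978917745 [ 0.20762444 -0.986664   -1.72252533]
```

View pics/s6.png

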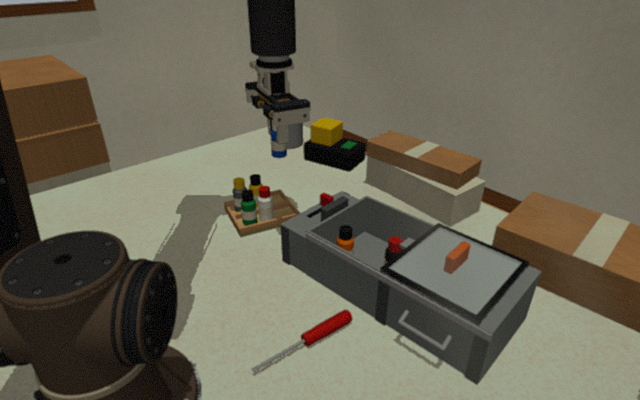

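View pics/w6.png

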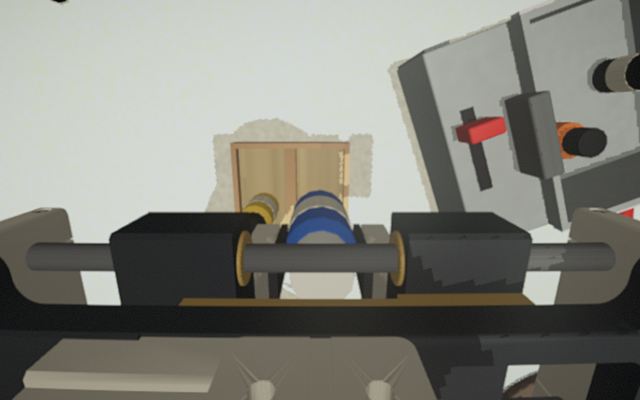

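The side view shows the bottle held upright at (279,152), with the other rack bottles undisturbed. I'll carry it over the bay at local (38, 5).

Emit:
jog_arm([
  [2, -10, 0, -3.3],
  [3.5, -20, 0, -5],
  [3.5, -20, 0, -5],
  [3.5, -20, 0, -5],
  [3.5, -20, 0, -5],
  [3.5, -20, 0, -5],
  [3.5, -20, 0, -5],
  [3.5, -20, 0, -5],
  [3.5, -20, 0, -5],
  [3.5, -20, 0, -5],
])

```text
clock: 18.93
tool_pos: [0.5287, 0.0618, 0.2137]
orientation: [179.8, 0.0, -63.6]
force: [1.1, 0.3, -1.1]
opening: 0.0352
```

Emit:
jog_arm([
  [3.5, -20, 0, -5],
  [3.5, -20, 0, -5],
  [3, -20, 0, -5],
  [3, -19, 0, -4],
  [1, -10, 0, -2],
  [0, 0, 0, 0],
  [0, 0, 0, 0],
  [0, 0, 0, 0],
  [0, 0, 0, 0],
  [0, 0, 0, 0],
])

```text
clock: 19.77
tool_pos: [0.5435, -0.0251, 0.2155]
orientation: [180.0, 0.0, -84.2]
force: [-0.2, 1.1, -0.5]
opening: 0.035
```

Run:
```python
from h import *
s=snap('side','s7');o=s['obs'];print(o['tool_pos'],o['orientation'],o['opening'],o['force']);snap('wrist','w7')
cv2.imwrite('pics/c7.png',cv2.resize(s['image'][80:300,270:490,::-1],None,fx=2.7,fy=2.7))
```

```text
[ 0.54354778 -0.0251267   0.21547071] [ 1.79994685e+02  3.69933678e-03 -8.42361523e+01] 0.035007794015863465 [-0.18889924  1.13468522 -0.50227098]
```

View pics/c7.png

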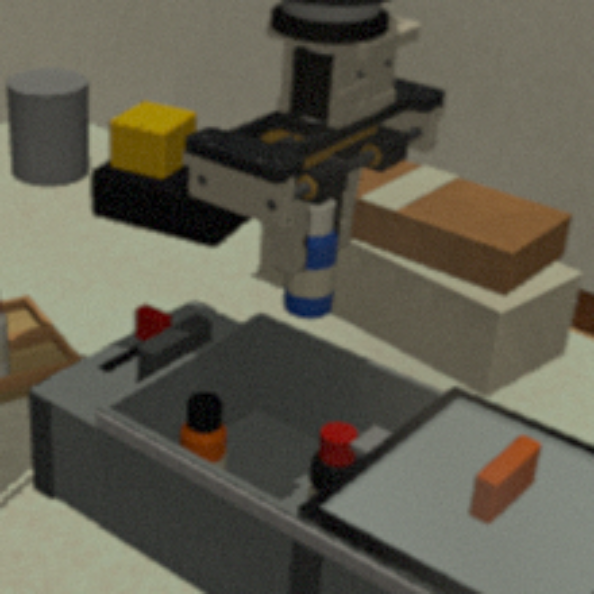

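View pics/w7.png

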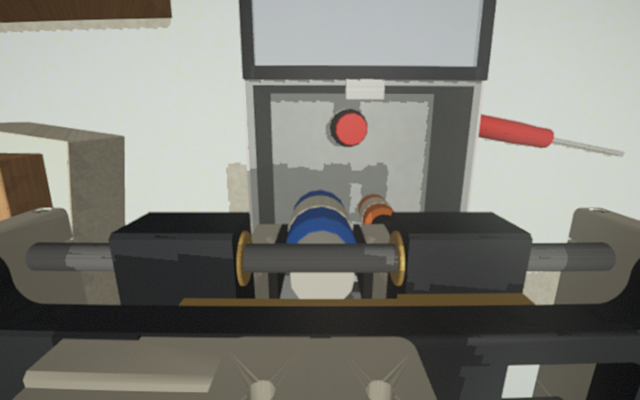

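Run:
```python
from h import *
s=load('s7');t=s['obs']['tool_pos'];b=[t[0],t[1],t[2]-.040];c=[t[0],t[1],t[2]+.045]
p=proj(s,[b,c]);print(p,(p-[270,80])*2.7)
```

```text
[[382.08957895 193.14520322]
 [385.40568471 153.70285757]] [[302.64186317 305.49204871]
 [311.59534872 198.99771545]]
```

The bottle hangs upright: predicted axis lean 9/106 px, observed about 11/103. Lowering.

Emit:
jog_arm([
  [0, 0, -15, 0],
  [0, 0, -20, 0],
  [0, 0, -20, 0],
  [0, 0, -20, 0],
  [0, 0, -20, 0],
  [0, 0, -18, 0],
  [0, 0, -15, 0],
  [0, 0, -12, 0],
  [0, 0, -6, 0],
  [0, 0, 0, 0],
])

```text
clock: 20.7
tool_pos: [0.5428, -0.0258, 0.0683]
orientation: [179.9, -0.0, -84.3]
force: [0.1, -0.0, -1.3]
opening: 0.0351
```

Emit:
jog_arm([
  [0, 0, -1.5, 0],
  [0, 0, -1.5, 0],
  [0, 0, -1.5, 0],
  [0, 0, -1, 0],
  [0, 0, -1, 0],
  [0, 0, 0, 0],
  [0, 0, 0, 0],
  [0, 0, 0, 0],
  [0, 0, 0, 0],
  [0, 0, 0, 0],
])

```text
clock: 21.53
tool_pos: [0.5437, -0.0258, 0.0631]
orientation: [-180.0, 0.0, -84.3]
force: [0.6, -0.4, -0.6]
opening: 0.035
```

Emit:
jog_arm([
  [0, 0, -1, 0],
  [0, 0, 0, 0],
  [0, 0, -1, 0],
  [0, 0, 0, 0],
  [0, 0, -0.5, 0],
  [0, 0, 0, 0],
  [0, 0, 0, 0],
  [0, 0, 0, 0],
  [0, 0, 0, 0],
  [0, 0, 0, 0],
])

```text
clock: 22.37
tool_pos: [0.5436, -0.0259, 0.0606]
orientation: [-180.0, -0.0, -84.3]
force: [0.1, -0.2, -0.6]
opening: 0.035
```

Emit:
jog_arm([
  [0, 0, -0.5, 0],
  [0, 0, 0, 0],
  [0, 0, -0.5, 0],
  [0, 0, 0, 0],
  [0, 0, 0, 0],
  [0, 0, 0, 0],
  [0, 0, 0, 0],
  [0, 0, 0, 0],
  [0, 0, 0, 0],
  [0, 0, 0, 0],
])

```text
clock: 23.2
tool_pos: [0.5438, -0.0258, 0.0601]
orientation: [-180.0, -0.0, -84.3]
force: [-1.5, 0.2, 5.9]
opening: 0.035
```

It touched down at the expected height (tip 0.060, 6 N). Releasing.

Emit:
jog_arm([
  [0, 0, 0, 0],
  [0, 0, 0, 0],
  [0, 0, 0, 0],
  [0, 0, 0, 0],
  [0, 0, 0, 0],
  [0, 0, 0, 0],
  [0, 0, 0, 0],
  [0, 0, 0, 0],
  [0, 0, 0, 0],
  [0, 0, 0, 0],
], fingers=46)

```text
clock: 24.03
tool_pos: [0.5436, -0.0258, 0.0596]
orientation: [-180.0, 0.0, -84.3]
force: [0.3, 0.2, 0.9]
opening: 0.0461
```

Emit:
jog_arm([
  [0, 0, 5, 0],
  [0, 0, 10, 0],
  [0, 0, 20, 0],
  [0, 0, 25, 0],
  [0, 0, 25, 0],
  [0, 0, 25, 0],
  [0, 0, 20, 0],
  [0, 0, 10, 0],
  [0, 0, 0, 0],
  [0, 0, 0, 0],
])

```text
clock: 24.87
tool_pos: [0.5436, -0.0257, 0.2]
orientation: [-179.9, 0.0, -84.3]
force: [0.2, 0.1, -0.8]
opening: 0.0458
```

Run:
```python
from h import *
s=snap('side','s8');o=s['obs'];print(o['tool_pos'],o['orientation'],o['opening'],o['force'])
cv2.imwrite('pics/c8.png',cv2.resize(s['image'][150:350,220:540,::-1],None,fx=2.4,fy=2.4))
```

```text
[ 0.54356408 -0.02574198  0.19996719] [-1.79936218e+02  3.41953200e-02 -8.43377666e+01] 0.04578140319830982 [ 0.23398007  0.06739978 -0.82263283]
```

View pics/c8.png

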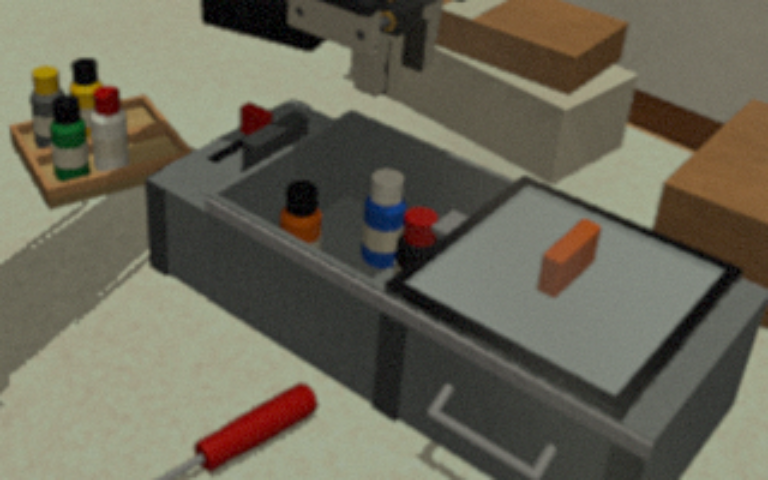

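The blue bottle stands upright in the bay at (384,220) in the crop, and everything else is undisturbed. Now I'll shut the lid.

Emit:
jog_arm([
  [-1.5, -14, 0, 7],
  [-1.5, -14, 0, 7],
  [-1.5, -14, 0, 7],
  [-1.5, -14, 0, 7],
  [-1.5, -14, 0, 7],
  [-1.5, -14, 0, 7],
  [-1.5, -14, 0, 7],
  [-1.5, -14, 0, 7],
  [-1.5, -14, 0, 7],
  [-1.5, -14, 0, 7],
], fingers=34)

```text
clock: 25.75
tool_pos: [0.5276, -0.1664, 0.1978]
orientation: [180.0, 0.2, -14.0]
force: [0.2, -0.3, 0.6]
opening: 0.0343
```

Emit:
jog_arm([
  [-1.5, -14, 0, 7],
  [-1.5, -14, 0, 7],
  [-1.5, -13, 0, 6],
  [0, -6, 0, 0],
  [0, 0, 0, 0],
  [0, 0, 0, 0],
  [0, 0, 0, 0],
  [0, 0, 0, 0],
  [0, 0, 0, 0],
  [0, 0, 0, 0],
])

```text
clock: 26.58
tool_pos: [0.5242, -0.2124, 0.1996]
orientation: [-180.0, -0.0, 5.7]
force: [-0.3, 0.1, 0.2]
opening: 0.034
```

Run:
```python
from h import *
s=snap('wrist','w9');o=s['obs'];print(o['tool_pos'],o['orientation'],o['opening'])
im=s['image'];hsv=cv2.cvtColor(im,cv2.COLOR_RGB2HSV);m=cv2.inRange(hsv,(5,150,120),(18,255,255))
n,l,st,c=cv2.connectedComponentsWithStats(m);print([x.tolist() for x in st[1:] if x[4]>200])
```

```text
[ 0.52421898 -0.21239846  0.19962514] [-1.7999790e+02 -8.8847659e-03  5.6725090e+00] 0.03398996042918442
[[311, 176, 20, 67, 1106], [74, 197, 34, 35, 437]]
```

View pics/w9.png

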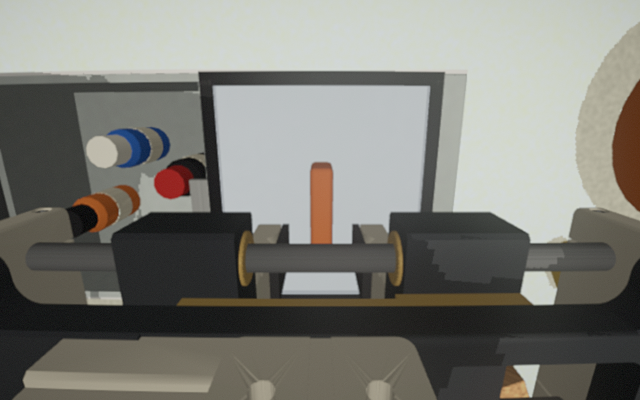

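The handle (u 311–331) is centred between the fingers. I'll descend and slide the lid shut.

Emit:
jog_arm([
  [0, 0, -20, 0],
  [0, 0, -20, 0],
  [0, 0, -18, 0],
  [0, 0, -10, 0],
  [0, 0, -5, 0],
  [0, 0, 0, 0],
  [-0.3, 3, 0, 0],
  [-0.4, 4, 0, 0],
  [-0.6, 6, 0, 0],
  [-0.8, 8, 0, 0],
])

```text
clock: 27.47
tool_pos: [0.5227, -0.1917, 0.1276]
orientation: [180.0, -0.1, 5.7]
force: [2.0, -1.9, 1.4]
opening: 0.034
```

Emit:
jog_arm([
  [-1.2, 12, 0, 0],
  [-1.7, 17, 0, 0],
  [-1.7, 17, 0, 0],
  [-1.7, 17, 0, 0],
  [-1.7, 17, 0, 0],
  [-1.7, 17, 0, 0],
  [-1.7, 17, 0, 0],
  [-1.5, 15, 0, 0],
  [-1.2, 12, 0, 0],
  [-0.8, 8, 0, 0],
])

```text
clock: 28.3
tool_pos: [0.5071, -0.041, 0.1271]
orientation: [-180.0, -0.1, 5.8]
force: [1.2, -2.2, 1.2]
opening: 0.034
```

Emit:
jog_arm([
  [-0.5, 5, 0, 0],
  [-0.4, 4, 0, 0],
  [-0.3, 3, 0, 0],
  [-0.2, 2, 0, 0],
  [0, 0, 0, 0],
  [0, 0, 0, 0],
  [0, 0, 0, 0],
  [0, 0, 0, 0],
  [0, 0, 0, 0],
  [0, 0, 0, 0],
])

```text
clock: 29.13
tool_pos: [0.5057, -0.029, 0.1265]
orientation: [-180.0, 0.0, 5.7]
force: [-0.2, 0.1, -0.2]
opening: 0.0337
```

Emit:
jog_arm([
  [-0.1, 1, 0, 0],
  [-0.1, 1, 0, 0],
  [-0.1, 1, 0, 0],
  [-0.1, 1, 0, 0],
  [-0.1, 1, 0, 0],
  [0, 0, 0, 0],
  [0, 0, 0, 0],
  [0, 0, 0, 0],
  [0, 0, 0, 0],
  [0, 0, 0, 0],
])

```text
clock: 29.97
tool_pos: [0.5053, -0.0261, 0.1265]
orientation: [179.8, 0.0, 5.7]
force: [6.1, -16.5, -4.2]
opening: 0.034
```

The lid hit a hard stop at the shut position (16 N). Backing off and checking.

Emit:
jog_arm([
  [0, -10, 0, 0],
  [0, 0, 15, 0],
  [0, 0, 25, 0],
  [0, 0, 30, 0],
  [0, 0, 30, 0],
  [-2, 40, 10, 0],
  [-2, 40, 0, 0],
  [-2, 40, 0, 0],
  [-2, 40, 0, 0],
  [-2, 40, 0, 0],
])

```text
clock: 30.8
tool_pos: [0.4947, 0.168, 0.2371]
orientation: [-179.9, -0.0, 5.7]
force: [1.4, 0.3, 0.2]
opening: 0.034
```

Emit:
jog_arm([
  [-10, 40, 0, 0],
  [-10, 40, 0, 0],
  [-15, 40, 0, 0],
  [-15, 40, 0, 0],
  [-15, 40, 0, 0],
  [-15, 30, 0, 0],
  [-15, 20, 0, 0],
  [0, 0, 0, 0],
  [0, 0, 0, 0],
  [0, 0, 0, 0],
])

```text
clock: 31.63
tool_pos: [0.4012, 0.413, 0.2365]
orientation: [180.0, 0.0, 5.7]
force: [-0.2, 0.1, 0.4]
opening: 0.0341
```

Run:
```python
from h import *
s=snap('top','t10');o=s['obs'];print(o['tool_pos'],o['force'],o['clock'])
s2=snap('side','s10');s0=load('top0')
for q in(s0,s):
    hsv=cv2.cvtColor(q['image'],cv2.COLOR_RGB2HSV);m=cv2.inRange(hsv,(5,150,120),(18,255,255));m[:150]=0;m[270:]=0;m[:,:380]=0;m[:,430:]=0
    n,l,st,c=cv2.connectedComponentsWithStats(m);i=1+np.argmax(st[1:,4]);print(st[i],c[i],onz(q,[c[i]],.154))
a=s['image'][140:280,300:470,::-1];b=s2['image'][130:320,200:480,::-1]
cv2.imwrite('pics/c10.png',cv2.resize(a,None,fx=4,fy=4));cv2.imwrite('pics/d10.png',cv2.resize(b,None,fx=2.8,fy=2.8))
```

```text
[0.4011942  0.41298879 0.23645856] [-0.18070004  0.07588765  0.42000089] 31.6333
[401 190  12  33 253] [406.48221344 206.5256917 ] [[ 0.50658089 -0.03414687  0.154     ]]
[401 191  12  33 252] [406.46428571 206.61904762] [[ 0.5064164  -0.03410437  0.154     ]]
```

View pics/c10.png

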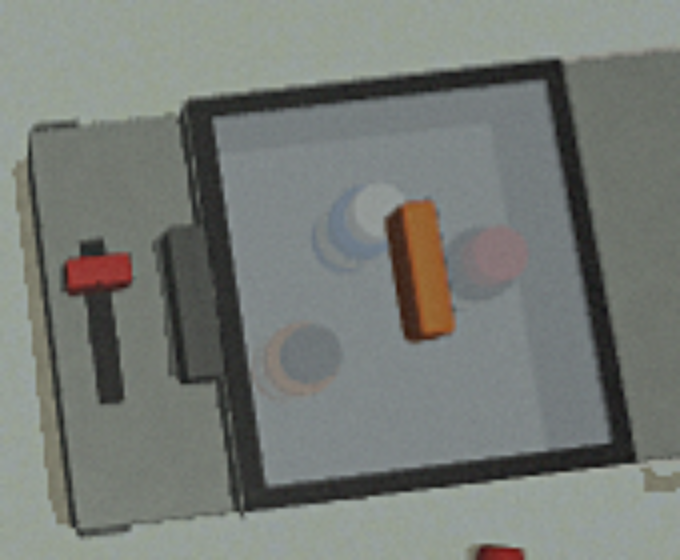

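View pics/d10.png

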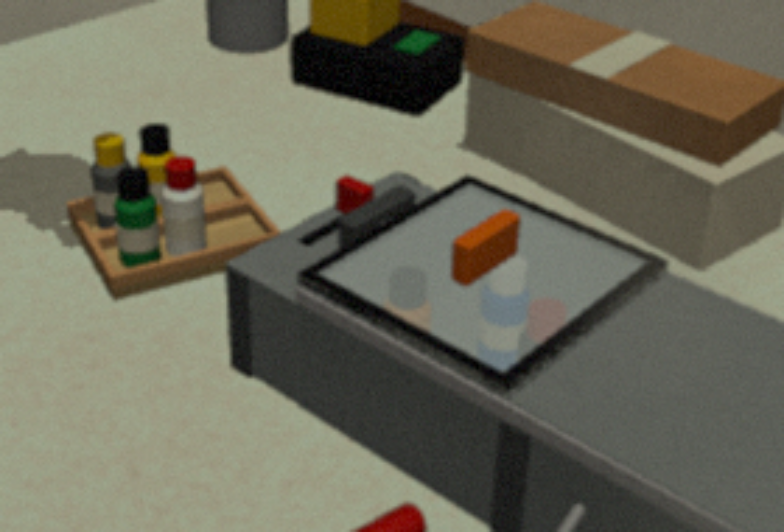

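The pictures show the lid shut, with the handle back at its starting pixel (406.5, 206.6 against 406.5, 206.5). The blue bottle stands upright under the lid, the stored bottles haven't moved, and the four rack bottles are standing. Handing in.

```bash
python3 -c "
from h import *
print(close_job())"
```

```text
the job is handed in; nothing more can be done
None
```

The blue hardener bottle is in the lockbox bay with the lid shut again, and the job was handed in at about 32 s of the 72 s limit.

- **Lid:** It was locked: it gave a few mm and then stopped at 25 N. I slid the red catch to its far (+x) end and tried the lid again. It moved freely, so I opened it the full 180 mm.
- **Bottle:** I lifted it from the rack and set it down at about x 38, y 5 mm in the lockbox frame, with about 6 N at contact. I opened the fingers slightly, lifted clear, and pushed the lid back to its stop with about 16 N.

**Last checks:**
- The handle is within about 0.2 mm of where it started, so the lid is shut.
- The blue bottle stands upright under the lid.
- Both stored bottles look where they were, by eye. The four other rack bottles are standing.
- The arm is well clear of everything.
- The only mismatch was about 2.5 pixels between the held bottle's predicted and seen position in the side view. It was too small to affect the placing.

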